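# Unlatch the carburetor parts case

## Task

Unlatch the lid of the gray steel parts case: push the round release button gently until the flush T-handle pops out, then grip the handle and turn it anticlockwise (seen from above) until it has come up firmly against its rubber-cushioned stop, feeling for the stop and not forcing it. Let go with the handle left out and turned, so that the lid springs up a crack by itself, and leave the tools and carburetor parts lying around the case where they are.

Things in the scene. Friction and masses are not known exactly. Their poses are not given: they have to be found in the camera images.
- case: Gray steel parts case, 240 (its x) by 320 (y) by 102 mm high with the lid shut, fixed. Origin: centre of its underside; x points to the hinge side (away from the robot), z up. The lid is the top 12 mm, hinged along the x = +120 mm edge; the lock is on it at the front, x = -65 mm.
- plate (a point): Steel lock plate on the lid: point on the T-handle's axis in the plane of the plate's top face, 116 mm above the bench with the lid shut (x -65, y 0 mm in the case's frame; axes as the case's). The plate is 52 mm (x) by 140 mm (y = -50 to +90), 14 mm high, with a slot 17.5 by 74 mm along y in which the T-handle lies.
- bar (a point): Centre of the steel T-handle's bar, moving and turning with it: 14 mm wide (its x), 70 long (its y), 14 high. Pushed in, it lies in the slot, top 1 mm above the plate: it can be neither gripped nor turned. Released, a spring (8 to 4 N) lifts it 30 mm; then 17 mm are free under it and it can be gripped from above across its 14 mm, fingertips a few mm above the plate.
- release: Mount of the round steel release button, 22 mm across, pushed straight down. Origin: on its axis in the plane of the plate's top, 66 mm from the T-handle's axis along the case's +y. Button top at rest: 10 to 24 mm above this point (varies, in no measured pose). Push: 2 N at first, 5 N at 5 mm travel (handle released), 6.8 N at 8 mm (hard bottom). Over 15 N damages it.
- tee (a joint): How far the T-handle has popped out: 0 in (start), 0.030 m fully out.
- spindle (a joint): Turn of the T-handle, rad: 0 as latched (bar along the case's y), growing anticlockwise seen from above. Free turning takes about 0.1 N m. The cam under the lid clears its keeper at about 0.6 rad, before the stop.
- stop: Rubber-cushioned stop inside the lid, unseen; origin on the T-handle's axis. It meets the handle somewhere from 0.75 to 1.4 rad of turn (varies, in no measured pose). The cushion gives 5 N m per rad at a lug 30 mm off the axis. Bear on it for half a second with 0.2 to 0.35 N m more than free turning takes (under 0.12 more, 4 N at the lug, is not yet there); over 0.6 more, 20 N, is forcing it.
- lid (a joint): Opening of the lid, rad: 0 shut, its spring lifts it to 0.07 (front edge about 17 mm up) once it is unlatched and the handle let go.
- screwdriver: Bystander: orange-handled flat screwdriver, 190 mm long, lying in front of the case.
- jet_wrench: Bystander: brass T-shaped jet wrench, 130 mm long, 14 mm high, lying right of the case (the case's -y side).
- reed_block: Bystander: black wedge-shaped reed valve block, 70 by 55 by 38 mm, left of the case (the case's +y side).
- airbox: Bystander: gray plastic air filter housing with two black intake stubs, 150 by 90 by 60 mm.
- carb: Bystander: small aluminium carburetor, 75 by 50 by 82 mm.

How it is judged:
On the way, in this order (a step that is already met when the one before it is completed fails the run):
1. the T-handle has popped out (value of joint tee above 0.024 m), for 0.2 s.
2. the handle, still out, is turned until it bears on its cushioned stop (over 4 N at the lug) (contact force between stop and anything else above 4 N and value of joint spindle above 0.7 rad and value of joint tee above 0.015 m), for 0.2 s.
At the end, for the whole second after the job is handed in: The T-handle is fully out (over 24 mm) and still turned by more than 0.7 rad, at rest, and the lid has sprung up by more than 0.05 rad (value of joint tee above 0.024 m and value of joint spindle above 0.7 rad and value of joint lid above 0.05 rad and velocity of joint spindle below 0.05 rad/s); the robot touches nothing.
It fails at once if the release button was pushed with more than 15 N (contact force between release and the fingers above 15 N).
It fails at once if the stop was forced: more than 20 N at its lug (contact force between stop and anything else above 20 N).
It fails at once if a bystander was moved by more than 30 mm (distance of any of screwdriver, jet_wrench, reed_block, airbox, carb from where it was at the start of the episode above 0.03 m).
It also fails if it takes over 64 s, if anything falls off the work surface, if the arm or the gripper's body presses on something with over 40 N, if the wrist force passes 120 N, or if a joint passes its speed limit or range.

## Robot

A 6-joint arm with a two-finger parallel gripper is mounted at the origin on the work surface. World frame = base frame: x ahead of the robot, y to its left, z up, the work surface at z = 0. Lengths are in m, angles in rad, forces in N, time in s.
With the tool pointing down it reaches from about 0.4 to 0.825 m from the base axis. Payload 7 kg.
Tool frame: the origin (TCP) lies on the centre line of the jaws, within the pads' length; the fingertips stand 22 mm ahead of it and the grasp point (between the pads) lies 3 mm ahead of it; z points along the fingers, y is the direction in which the jaws open and shut (so a half turn about z gives the same grasp; the last joint's range is limited). The gripper opens to 85 mm and grips with 20 to 120 N. Pads are 22 mm wide; open, the fingers measure 114 mm over their backs; the gripper's body (76 mm by 85 mm) begins 54 mm behind the grasp point. The pads swing forward as they close: fully open they stand 13 mm farther back than shut.
Start: joints at [0.288, 0.359, 0.012, 0, -1.224, -0.288], TCP at [0.675, -0, 0.253] pointing down, gripper open.
Joint ranges: [-3.07, 3.07], [-1.43, 2.12], [-1.02, 1.25], [-3.03, 1.67], [-3.05, -0], [-3.03, 3.03]. Speed limits (rad/s): [2.39, 2.39, 3.01, 3.14, 3.14, 3.14].

## Interface

Orientations are given as a rotation vector (axis times angle).
In Python, from cell import bot gives the robot as it stands.
- The arm moves only by the shell command python3 -m inch 'ROWS' [OPENING] [FORCE]. ROWS is JSON, a list of rows, each a list of 6 numbers: the shift along the world's x, y, z in cm, then the turn, a rotation vector about the world's x, y, z in degrees. A call has 1 to 5 rows; each row shifts and turns the pose as measured when the row begins; what a row does not reach is not made up. A row lasts 1/10 s, in which the tool goes at most 50 mm and 8.59 degrees, less where a joint would pass 70% of its speed; a pose out of reach is approached as far as the arm can. A call is refused whole if a number of a shift passes 5 or a number of a turn 8.59, either way. A call with a gripper value outside its range is refused whole. OPENING is the closure in counts, from 0 (fully open) to 255 (shut), set as the call begins (- or left out, the last holds). The fingers move at their own pace and stop on an object; FORCE is the grip in N (left out, the last holds). Time passes only in rows, so rows that do not move let the fingers close. It gives the time, the measured TCP pose, the force and the opening at its end, in the units of the state.
- bot.read_state(): the state, without advancing time (a new reading comes with each control period).
- bot.snapshot(name): name is "scene" or "side" or "wrist"; returns (picture, depth): 480x640x3 uint8, blue, green, red; 480x640 float32, m along the optical axis (not along the pixel's ray), 0 where there is no reading.
- bot.camera_params(name): a dict with "fx", "fy", "cx", "cy" (pixels), "k1" (the pictures are not rectified: a ray, as slopes to the right and down, at radius r is drawn at 1 + k1 r^2 times it, then the intrinsics apply), "T" (4x4, takes a point from camera to world coordinates). Camera axes: x right, y down, z forward; pixel columns grow to the right and rows downward; lengths in m; the calibration is good to about 2 mm. A picture is of the moment at which its call begins: read the wrist's pose just before it. camera_params takes no time and is no camera call; for the wrist camera it gives the pose at the moment of the call.
- bot.job_done(): hands the job in, once; it reports no verdict.
The state is a dict: "t": time; "joint_positions": joint angles; "dq": joint speeds; "joint_efforts": joint torques, N m; "ee_pos": TCP position; "orientation": TCP orientation; "contact_force": force on the tool from outside, world axes, zero at the start; "moment": the same for the moment, N m; "finger_gap": finger opening in m.
Only numpy, scipy, OpenCV 4.12 (cv2) and the standard library are available. Lean on these libraries where they do the work, as an engineer would, in place of code of your own. Each camera call takes 0.05 s, during which the arm holds its last target.

## Working session

There is one attempt and no reset: what is moved stays moved. The work goes in short steps, Python scripts to look and compute and a shell command to move; the robot and the scene stay as the last step left them, time stands still between calls to the robot, and variables do not carry over. Pictures are saved under pics/ and viewed, and the job is handed in when it is done.

```bash
ls; mkdir -p pics; python3 - <<'E'
from cell import bot
import cv2,numpy as np
print(bot.read_state())
for n in("scene","side","wrist"):
    print(n,bot.camera_params(n))
    p,d=bot.snapshot(n); cv2.imwrite(f"pics/{n}0.png",p); np.savez(f"{n}0.npz",p=p,d=d,T=bot.camera_params(n)["T"])
E
```

```text
pics
{'t': 0.0, 'joint_positions': array([ 2.88081689e-01,  3.59381242e-01,  1.10389607e-02, -3.56825670e-04,
       -1.22405843e+00, -2.88109153e-01]), 'dq': array([-0.00050586,  0.00069183, -0.00155314,  0.00084823, -0.00095145,
       -0.00104337]), 'joint_efforts': array([ 2.55543900e-04, -5.83324420e+01,  2.93422562e+01,  6.93659976e+00,
       -6.00149287e-03, -1.14765509e-06]), 'ee_pos': array([ 6.74556269e-01, -3.29155401e-05,  2.52357417e-01]), 'orientation': array([ 2.22039184e+00, -2.22072269e+00, -1.66475144e-03]), 'contact_force': array([-0.13429828,  0.08700366, -1.07457373]), 'moment': array([-0.06929722, -0.04796473, -0.00522411]), 'finger_gap': 0.08555064745434766}
scene {'fx': 447.4697096253636, 'fy': 447.4697096253636, 'cx': 320.2657177630529, 'cy': 234.44933305827288, 'k1': -0.018368054538677712, 'T': array([[-0.24430576,  0.56081852, -0.7910735 ,  1.56848987],
       [ 0.96955388,  0.12719478, -0.20925288,  0.2467021 ],
       [-0.01673247, -0.81811007, -0.57481818,  0.81481952],
       [ 0.        ,  0.        ,  0.        ,  1.        ]])}
side {'fx': 436.6869516546936, 'fy': 436.6869516546936, 'cx': 318.35272205588655, 'cy': 241.4209652509455, 'k1': 0.01849983148339259, 'T': array([[ 0.99005601, -0.0890826 ,  0.10887323,  0.43925756],
       [-0.14066083, -0.6373733 ,  0.75760795, -0.8626959 ],
       [ 0.00190321, -0.76538851, -0.6435657 ,  0.81338978],
       [ 0.        ,  0.        ,  0.        ,  1.        ]])}
wrist {'fx': 334.7055541732309, 'fy': 334.7055541732309, 'cx': 319.8864578521207, 'cy': 244.89200135133535, 'k1': 0.021175584463376262, 'T': array([[-9.99998600e-01,  6.13366275e-04, -1.55684210e-03,
         6.75108972e-01],
       [ 1.80129944e-04,  9.64448091e-01,  2.64272299e-01,
        -6.70361424e-02],
       [ 1.66358911e-03,  2.64271648e-01, -9.64446851e-01,
         3.73502689e-01],
       [ 0.00000000e+00,  0.00000000e+00,  0.00000000e+00,
         1.00000000e+00]])}
```

View pics/scene0.png

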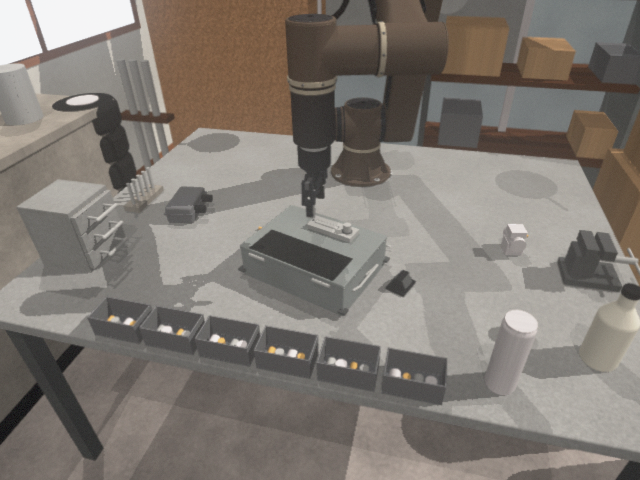

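View pics/side0.png

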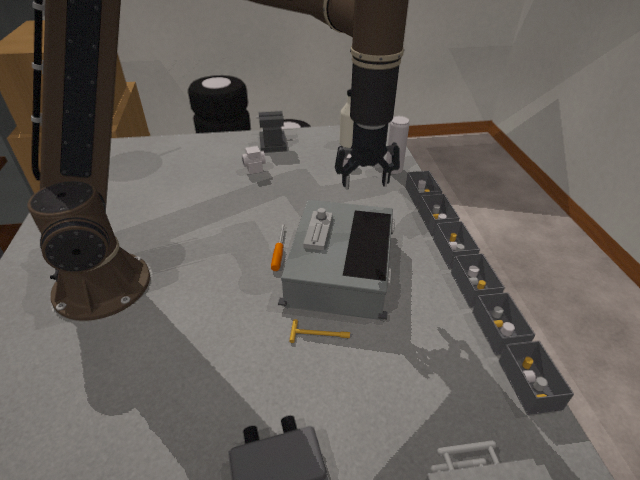

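View pics/wrist0.png

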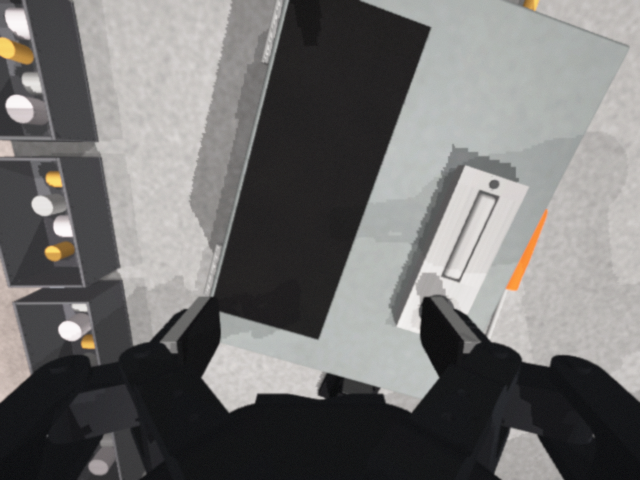

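The wrist view shows the plate with its slot from about (490,192) to (453,280). The button is near (430,285), partly hidden by the finger. I'll enlarge it and measure.

```bash
cat > h.py <<'E'
from cell import bot
import cv2,numpy as np
def rays(n,uv,P=None):
    c=bot.camera_params(n) if P is None else P
    K=np.array([[c['fx'],0,c['cx']],[0,c['fy'],c['cy']],[0,0,1]])
    q=cv2.undistortPoints(np.array(uv,float).reshape(-1,1,2),K,np.array([c['k1'],0,0,0,0.]))[:,0]
    d=np.c_[q,np.ones(len(q))]@c['T'][:3,:3].T
    return c['T'][:3,3],d
def onplane(n,uv,z,P=None):
    o,d=rays(n,uv,P); return o+d*((z-o[2])/d[:,2])[:,None]
def project(n,X):
    c=bot.camera_params(n); q=(np.atleast_2d(X)-c['T'][:3,3])@c['T'][:3,:3]
    s=q[:,:2]/q[:,2:]; r=(s**2).sum(1,keepdims=True); s=s*(1+c['k1']*r)
    return s*[c['fx'],c['fy']]+[c['cx'],c['cy']]
E
python3 - <<'E'
from h import *
p=np.load("wrist0.npz")["p"]
cr=p[140:350,370:560]; cv2.imwrite("pics/w0c.png",cv2.resize(cr,None,fx=2.8,fy=2.8,interpolation=cv2.INTER_CUBIC))
p=np.load("scene0.npz")["p"]; a=cv2.resize(p[195:255,290:375],None,fx=6,fy=6,interpolation=cv2.INTER_CUBIC)
cv2.imwrite("pics/s0c.png",a)
p=np.load("side0.npz")["p"]; a=cv2.resize(p[195:265,285:350],None,fx=8,fy=8,interpolation=cv2.INTER_CUBIC)
cv2.imwrite("pics/d0c.png",a)
E
```

```text
(no output)
```

View pics/w0c.png

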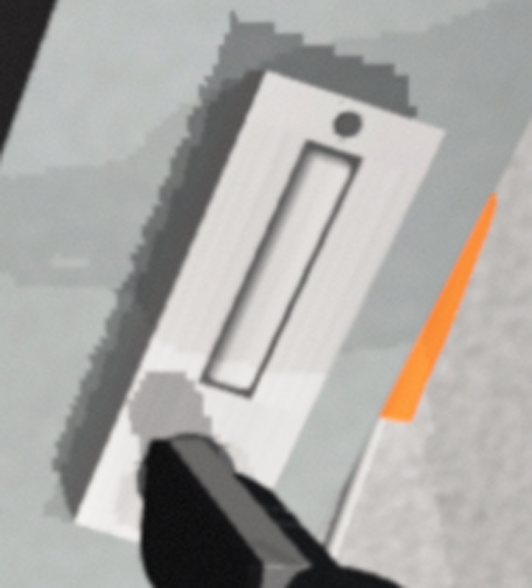

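View pics/s0c.png

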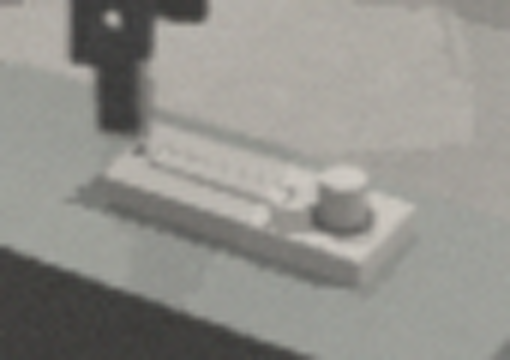

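View pics/d0c.png

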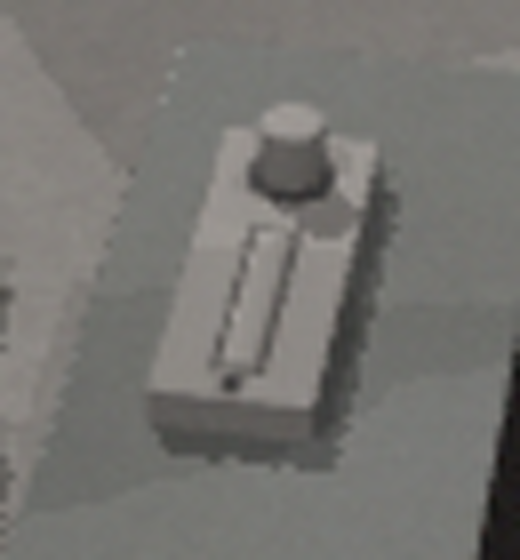

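```bash
python3 - <<'E'
from h import *
f=lambda a:np.array(a)/2.8+[370,140]
s=onplane("wrist",f([(310,143),(362,158),(250,397),(203,380)]),.116)
print(s,np.linalg.norm(s[0]-s[3]),np.linalg.norm(s[1]-s[0]))
c=s.mean(0);u=(s[0]+s[1]-s[2]-s[3]);u=-u/np.linalg.norm(u);print("slot",c,u,np.degrees(np.arctan2(u[1],u[0])))
q=onplane("wrist",f([(267,70),(445,130),(77,522)]),.116)
print(q,np.linalg.norm(q[0]-q[1]),np.linalg.norm(q[0]-q[2]))
v=(q[2]-q[0]);v/=np.linalg.norm(v);print(v,np.degrees(np.arctan2(v[1],v[0])))
print("axis from plate",(q[0]+q[1])/2+50e-3*v, "release",c+.066*u)
# two views: button top
a=np.array([345,177])/6+[290,195]; b=np.array([294,120])/8+[285,195]
o1,d1=rays("scene",[a]);o2,d2=rays("side",[b]);d1=d1[0];d2=d2[0]
st=np.linalg.lstsq(np.c_[d1,-d2],o2-o1,rcond=None)[0]
print("button top",o1+st[0]*d1,o2+st[1]*d2)
E
```

```text
[[ 0.55238973 -0.03884309  0.116     ]
 [ 0.53781295 -0.0347324   0.116     ]
 [ 0.56046144  0.03499439  0.116     ]
 [ 0.57465466  0.02971206  0.116     ]] 0.07208006588626485 0.01514530400966419
slot [ 0.55632969 -0.00221726  0.116     ] [ 0.30891063  0.95109107 -0.        ] 72.00640795460649
[[ 0.56626579 -0.05817425  0.116     ]
 [ 0.51674659 -0.04218267  0.116     ]
 [ 0.60857065  0.07573352  0.116     ]] 0.05203730716994477 0.14043144243573194
[0.30124922 0.95354544 0.        ] 72.46735044201624
axis from plate [ 0.55656865 -0.00250119  0.116     ] release [0.57671779 0.06055475 0.116     ]
button top [0.57821717 0.06149282 0.14007516] [0.58054767 0.0591073  0.13730966]
```

Slot and plate measurements agree to within 0.5 mm. The handle axis is at (0.5565, -0.0023), the case y direction is at about 72.2°, the button is at (0.577, 0.0605), and its top is at about z 0.138. Next I go above the button with the jaws shut, turned -17.8°.

```bash
python3 -m inch '[[-2.5,1.5,0,0,0,-4.5],[-2.5,1.5,0,0,0,-4.5],[-2.5,1.5,0,0,0,-4.5],[-2.3,1.5,0,0,0,-4.3],[0,0,0,0,0,0]]' 255 20; python3 -m inch '[[0,0,0,0,0,0],[0,0,0,0,0,0]]'
python3 - <<'E'
from h import *
from scipy.spatial.transform import Rotation as R
s=bot.read_state();print(s['ee_pos'],s['contact_force'],s['finger_gap']);m=R.from_rotvec(s['orientation']).as_matrix();print(m, "jaw deg",np.degrees(np.arctan2(-m[1,1],-m[0,1])))
p,d=bot.snapshot("wrist");cv2.imwrite("pics/w1.png",p)
p,d=bot.snapshot("side");cv2.imwrite("pics/d1.png",cv2.resize(p[140:280,250:410],None,fx=4,fy=4))
E
```

```text
t: 0.65
ee_pos: [0.5725, 0.0605, 0.2492]
orientation: [1.828, -2.548, -0.006]
contact_force: [0.2, 0.8, 0.0]
finger_gap: 0.012
t: 0.85
ee_pos: [0.5725, 0.0609, 0.2494]
orientation: [1.832, -2.546, -0.005]
contact_force: [-0.6, -0.1, -0.4]
finger_gap: -0.0004
[0.57251863 0.06089377 0.24943242] [-0.58623589 -0.1480235  -0.41065742] -0.0003873034742132652
[[-3.18059471e-01 -9.48052006e-01 -5.96383534e-03]
 [-9.48068541e-01  3.18066055e-01 -1.64744102e-04]
 [ 2.05307955e-03  5.60172625e-03 -9.99982203e-01]] jaw deg -18.54630990483178
```

View pics/w1.png

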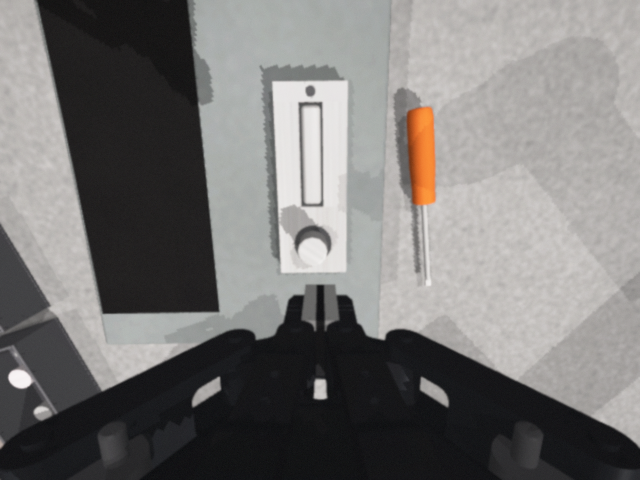

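View pics/d1.png

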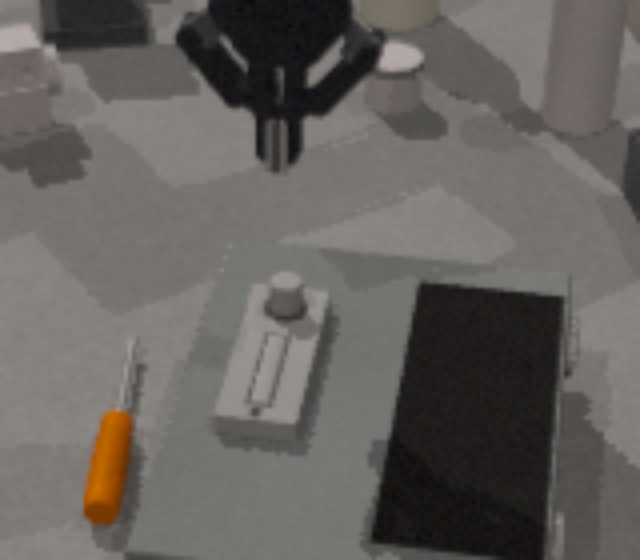

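The button top is at about (313,250) and the slot corners at (300,102), (323,102), (302,205), (323,205). I'll re-measure from here.

```bash
python3 - <<'E'
from h import *
s=onplane("wrist",[(300,102),(323,102),(323,205.5),(302,205.5)],.116);c=s.mean(0);print(c,np.linalg.norm(s[0]-s[3]))
u=s[2]+s[3]-s[0]-s[1];print(np.degrees(np.arctan2(u[1],u[0])))
p,d=bot.snapshot("wrist");hsv=p[200:275,270:350];cv2.imwrite("pics/w1c.png",cv2.resize(hsv,None,fx=7,fy=7))
for z in(.13,.138,.142):print(z,onplane("wrist",[(313,250)],z))
E
```

```text
[ 0.55700873 -0.00280813  0.116     ] 0.07298196827386372
71.61671655441003
0.13 [[0.57807491 0.06152423 0.13      ]]
0.138 [[0.57722284 0.05938005 0.138     ]]
0.142 [[0.57679681 0.05830795 0.142     ]]
```

View pics/w1c.png

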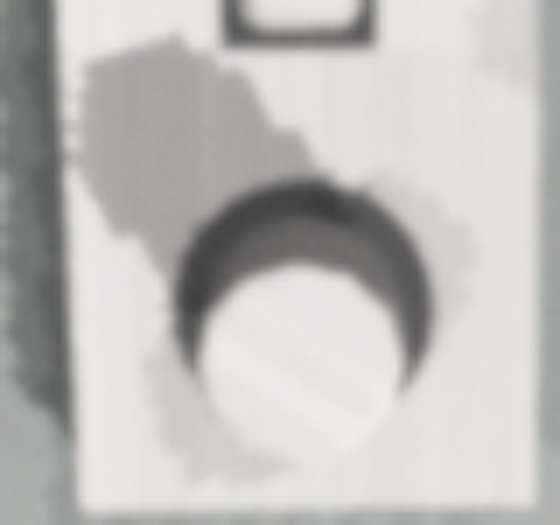

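```bash
python3 -m inch '[[0.4,-0.1,-2.5,0,0,0],[0,0,-2.5,0,0,0],[0,0,-1.5,0,0,0],[0,0,-0.5,0,0,0],[0,0,0,0,0,0]]'; python3 -m inch '[[0,0,0,0,0,0]]'
python3 - <<'E'
from h import *
s=bot.read_state();print(s['ee_pos'],s['contact_force'])
p,d=bot.snapshot("side");cv2.imwrite("pics/d2.png",cv2.resize(p[150:270,270:380],None,fx=5,fy=5))
E
```

```text
t: 1.5
ee_pos: [0.5793, 0.0578, 0.1767]
orientation: [1.828, -2.549, -0.004]
contact_force: [0.2, -0.8, 0.3]
finger_gap: 0.0003
t: 1.6
ee_pos: [0.5798, 0.0576, 0.177]
orientation: [1.828, -2.549, -0.004]
contact_force: [0.5, 0.1, 0.6]
finger_gap: -0.0003
[0.57975594 0.05761033 0.17695555] [0.50579048 0.09299169 0.58329122]
```

View pics/d2.png

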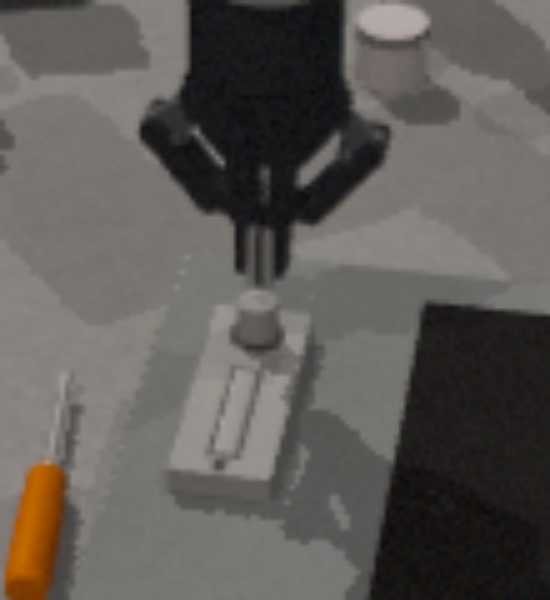

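```bash
python3 -m inch '[[-0.25,0.2,-0.5,0,0,0],[0,0,-0.5,0,0,0],[0,0,0,0,0,0]]'; python3 -m inch '[[0,0,-0.2,0,0,0],[0,0,-0.2,0,0,0],[0,0,0,0,0,0]]';python3 -m inch '[[0,0,-0.2,0,0,0],[0,0,0,0,0,0]]'
```

```text
t: 1.95
ee_pos: [0.578, 0.0602, 0.1683]
orientation: [1.83, -2.552, -0.002]
contact_force: [0.4, 0.8, -0.2]
finger_gap: 0.0002
t: 2.25
ee_pos: [0.5782, 0.0604, 0.1644]
orientation: [1.831, -2.552, -0.002]
contact_force: [-0.1, -0.1, 0.7]
finger_gap: -0.0004
t: 2.45
ee_pos: [0.5782, 0.0604, 0.1623]
orientation: [1.831, -2.552, -0.002]
contact_force: [-0.1, -0.2, -0.9]
finger_gap: -0.0001
```

Tips are at about 0.140. From here I step 1 mm at a time and watch the force.

```bash
for i in 1; do :; done; python3 -m inch '[[0,0,-0.1,0,0,0],[0,0,0,0,0,0]]';python3 -m inch '[[0,0,-0.1,0,0,0],[0,0,0,0,0,0]]';python3 -m inch '[[0,0,-0.1,0,0,0],[0,0,0,0,0,0]]'
```

```text
t: 2.65
ee_pos: [0.5784, 0.0605, 0.1617]
orientation: [1.832, -2.552, -0.001]
contact_force: [-2.2, 0.3, 2.9]
finger_gap: -0.0003
t: 2.85
ee_pos: [0.5783, 0.0604, 0.1613]
orientation: [-1.832, 2.552, 0.001]
contact_force: [-2.5, 0.0, 4.4]
finger_gap: 0.0001
t: 3.05
ee_pos: [0.5783, 0.0605, 0.1609]
orientation: [-1.832, 2.552, 0.001]
contact_force: [-2.1, -0.2, 3.7]
finger_gap: 0.0001
```

```bash
python3 -m inch '[[0,0,-0.15,0,0,0],[0,0,-0.15,0,0,0]]';python3 -m inch '[[0,0,-0.15,0,0,0],[0,0,-0.15,0,0,0]]'; python3 - <<'E'
from h import *
print(bot.read_state()['contact_force'])
p,d=bot.snapshot("side");cv2.imwrite("pics/d3.png",cv2.resize(p[150:270,270:380],None,fx=5,fy=5))
E
```

```text
t: 3.25
ee_pos: [0.5783, 0.0604, 0.1587]
orientation: [-1.832, 2.551, 0.0]
contact_force: [-4.3, -0.2, 8.0]
finger_gap: -0.0003
t: 3.45
ee_pos: [0.5783, 0.0604, 0.1566]
orientation: [-1.832, 2.55, -0.0]
contact_force: [-3.6, 1.4, 8.4]
finger_gap: 0.0
[-3.61963671  1.39121174  8.4400634 ]
```

View pics/d3.png

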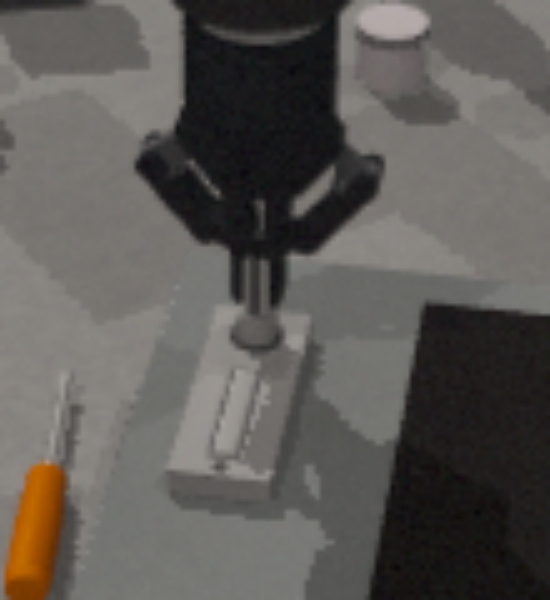

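```bash
python3 -m inch '[[0.03,0,0,0,0,0],[0,0,0,0,0,0],[0,0,0,0,0,0]]'; python3 - <<'E'
from h import *
p,d=bot.snapshot("side");cv2.imwrite("pics/d4.png",cv2.resize(p[150:270,270:380],None,fx=5,fy=5))
E
```

```text
t: 3.8
ee_pos: [0.5783, 0.0605, 0.1565]
orientation: [-1.832, 2.551, 0.0]
contact_force: [-1.9, 1.1, 4.6]
finger_gap: 0.0002
```

View pics/d4.png

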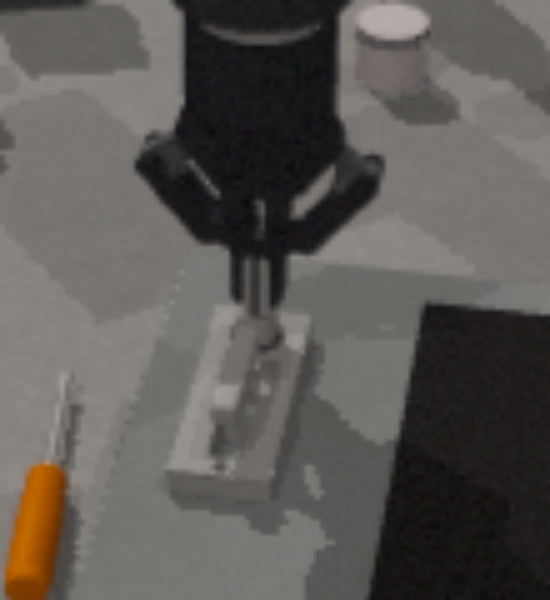

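The handle is out: the bar stands up in the side view at about (235,370) in the crop. I rise, move over the axis, and set the jaws to about 40 mm.

```bash
python3 -m inch '[[0,0,2.5,0,0,0],[0,0,2.5,0,0,0],[0,0,2.5,0,0,0],[-1.1,-3.1,0.5,0,0,0],[-1.1,-3.2,0,0,0,0]]'; python3 -m inch '[[0,0,0,0,0,0],[0,0,0,0,0,0],[0,0,0,0,0,0]]' 130 60; python3 - <<'E'
from h import *
print(bot.read_state()['ee_pos'])
p,d=bot.snapshot("wrist");cv2.imwrite("pics/w5.png",p)
p,d=bot.snapshot("side");cv2.imwrite("pics/d5.png",cv2.resize(p[150:270,270:380],None,fx=5,fy=5))
E
```

```text
t: 4.35
ee_pos: [0.5575, -0.0014, 0.2362]
orientation: [1.837, -2.548, -0.0]
contact_force: [-0.3, -0.2, -1.1]
finger_gap: 0.0001
t: 4.65
ee_pos: [0.5569, -0.004, 0.236]
orientation: [-1.832, 2.551, -0.0]
contact_force: [-0.4, -0.1, 0.6]
finger_gap: 0.0419
[ 0.55690451 -0.00400262  0.23597318]
```

View pics/w5.png

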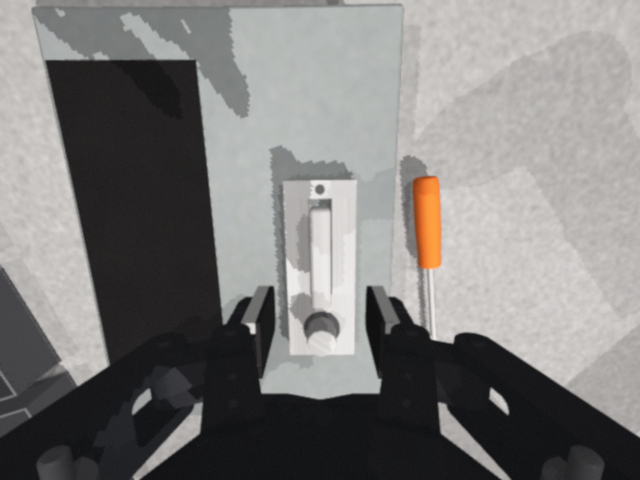

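View pics/d5.png

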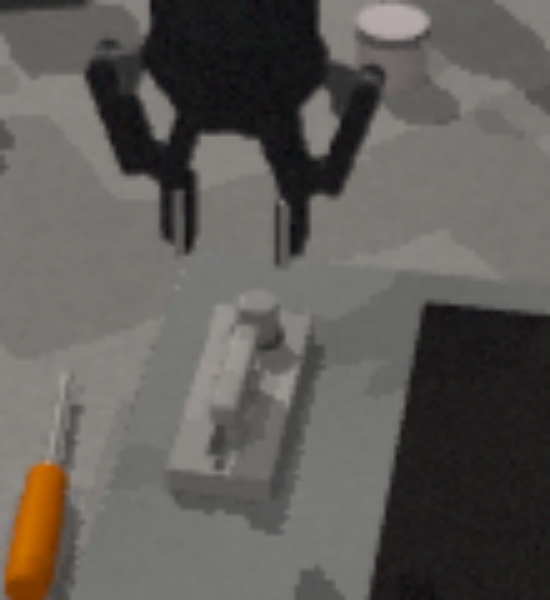

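```bash
python3 - <<'E'
from h import *
print(onplane("wrist",[(320,207),(320,306)],.147))
E
python3 -m inch '[[0,0.1,-2.5,0,0,0],[0,0,-2.5,0,0,0],[0,0,-1.5,0,0,0],[0,0,-1,0,0,0],[0,0,-0.5,0,0,0]]';python3 -m inch '[[0,0,0,0,0,0]]'
```

```text
[[ 0.54637154 -0.03611     0.147     ]
 [ 0.56808965  0.02846369  0.147     ]]
t: 5.25
ee_pos: [0.5589, 0.0004, 0.1533]
orientation: [-1.837, 2.545, -0.002]
contact_force: [0.3, -0.7, 0.2]
finger_gap: 0.0421
t: 5.35
ee_pos: [0.5588, 0.0006, 0.1527]
orientation: [-1.838, 2.546, -0.001]
contact_force: [-0.1, -0.7, -0.4]
finger_gap: 0.0418
```

```bash
python3 -m inch '[[-0.2,-0.3,-0.4,0,0,0],[0,0,0,0,0,0]]';python3 -m inch '[[0,0,0,0,0,0],[0,0,0,0,0,0],[0,0,0,0,0,0],[0,0,0,0,0,0],[0,0,0,0,0,0]]' 255 60; python3 - <<'E'
from h import *
s=bot.read_state();print(s['ee_pos'],s['contact_force'],s['moment'])
p,d=bot.snapshot("side");cv2.imwrite("pics/d6.png",cv2.resize(p[150:270,270:380],None,fx=5,fy=5))
E
```

```text
t: 5.55
ee_pos: [0.5573, -0.0022, 0.1493]
orientation: [-1.838, 2.545, -0.002]
contact_force: [-0.6, 0.2, 0.5]
finger_gap: 0.0418
t: 6.05
ee_pos: [0.5575, -0.0021, 0.1506]
orientation: [-1.837, 2.543, -0.003]
contact_force: [-0.6, -0.1, -1.7]
finger_gap: 0.013
[ 0.55749007 -0.00213955  0.15055435] [-0.60621014 -0.12638015 -1.70076394] [ 0.06819397 -0.09210769  0.10895999]
```

View pics/d6.png

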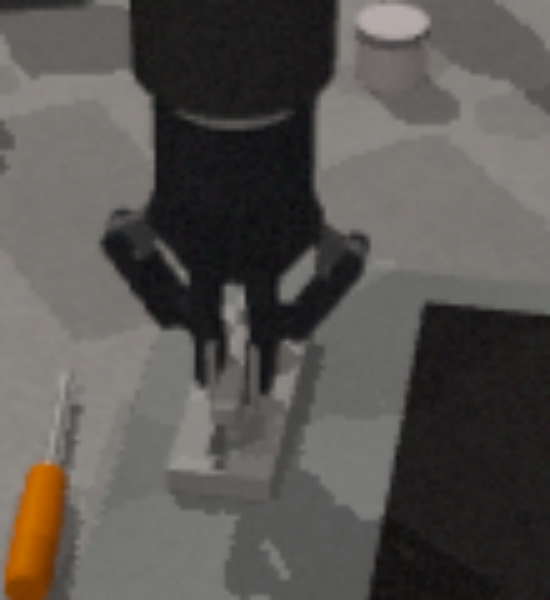

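Gripped, gap 13 mm. I turn in steps and watch the moment about z.

```bash
cat > st.py <<'E'
from h import *
from scipy.spatial.transform import Rotation as R
s=bot.read_state();m=R.from_rotvec(s['orientation']).as_matrix()
a=np.degrees(np.arctan2(-m[1,1],-m[0,1]));print("jaw %.2f turned %.2f deg"%(a,a+18.1),"mom",s['moment'].round(3),"F",s['contact_force'].round(2),"p",s['ee_pos'].round(4),"tilt",m[:,2].round(3))
E
python3 st.py; python3 -m inch '[[0,0,0,0,0,3],[0,0,0,0,0,3],[0,0,0,0,0,3],[0,0,0,0,0,3]]';python3 st.py; python3 -m inch '[[0,0,0,0,0,3],[0,0,0,0,0,3],[0,0,0,0,0,3]]';python3 st.py
```

```text
jaw -18.32 turned -0.22 deg mom [ 0.059 -0.009  0.109] F [ 0.07  0.45 -1.37] p [ 0.5575 -0.0022  0.1505] tilt [ 0.005  0.001 -1.   ]
t: 6.5
ee_pos: [0.5574, -0.0022, 0.1506]
orientation: [-2.098, 2.332, -0.001]
contact_force: [-1.0, 0.1, -0.9]
finger_gap: 0.0125
jaw -6.05 turned 12.05 deg mom [ 0.156  0.205 -0.226] F [-0.97  0.13 -0.89] p [ 0.5574 -0.0022  0.1506] tilt [ 0.004  0.003 -1.   ]
t: 6.8
ee_pos: [0.5573, -0.0022, 0.1506]
orientation: [-2.28, 2.155, -0.0]
contact_force: [-1.3, 0.5, -1.2]
finger_gap: 0.0127
jaw 3.23 turned 21.33 deg mom [ 0.143  0.103 -0.228] F [-1.31  0.53 -1.21] p [ 0.5573 -0.0022  0.1506] tilt [ 0.003  0.004 -1.   ]
```

```bash
python3 -m inch '[[0,0,0,0,0,3],[0,0,0,0,0,3],[0,0,0,0,0,3]]';python3 st.py; python3 -m inch '[[0,0,0,0,0,2],[0,0,0,0,0,2],[0,0,0,0,0,2]]';python3 st.py;python3 -m inch '[[0,0,0,0,0,1.5],[0,0,0,0,0,1.5]]';python3 st.py
```

```text
t: 7.1
ee_pos: [0.5573, -0.0022, 0.1507]
orientation: [-2.446, 1.963, 0.001]
contact_force: [-1.0, 0.2, -0.9]
finger_gap: 0.0126
jaw 12.51 turned 30.61 deg mom [ 0.203  0.269 -0.204] F [-0.97  0.2  -0.94] p [ 0.5573 -0.0022  0.1507] tilt [ 0.003  0.004 -1.   ]
t: 7.4
ee_pos: [0.5575, -0.0023, 0.1515]
orientation: [-2.549, 1.827, 0.001]
contact_force: [-1.3, 1.3, 3.4]
finger_gap: 0.0128
jaw 18.75 turned 36.85 deg mom [ 0.163  0.745 -0.121] F [-1.29  1.29  3.39] p [ 0.5575 -0.0023  0.1515] tilt [ 0.003  0.005 -1.   ]
t: 7.6
ee_pos: [0.5576, -0.0023, 0.1522]
orientation: [-2.598, 1.756, 0.001]
contact_force: [-1.0, 0.5, 3.0]
finger_gap: 0.0125
jaw 21.90 turned 40.00 deg mom [ 0.244  0.826 -0.094] F [-0.95  0.53  3.03] p [ 0.5576 -0.0023  0.1522] tilt [ 0.003  0.005 -1.   ]
```

```bash
python3 -m inch '[[0,0,-0.06,0,0,1.5],[0,0,-0.06,0,0,1.5]]';python3 st.py;python3 -m inch '[[0,0,-0.06,0,0,1.5],[0,0,-0.06,0,0,1.5]]';python3 st.py;python3 -m inch '[[0,0,-0.06,0,0,1.5]]';python3 st.py
```

```text
t: 7.8
ee_pos: [0.5576, -0.0024, 0.1514]
orientation: [-2.646, 1.682, 0.001]
contact_force: [-1.5, 2.1, 2.5]
finger_gap: 0.0128
jaw 25.11 turned 43.21 deg mom [ 0.275  0.854 -0.073] F [-1.53  2.07  2.48] p [ 0.5576 -0.0024  0.1514] tilt [ 0.003  0.005 -1.   ]
t: 8.0
ee_pos: [0.5575, -0.0023, 0.1501]
orientation: [-2.693, 1.606, 0.001]
contact_force: [-2.8, 0.8, 3.1]
finger_gap: 0.0126
jaw 28.37 turned 46.47 deg mom [ 0.273  0.889 -0.118] F [-2.78  0.82  3.13] p [ 0.5575 -0.0023  0.1501] tilt [ 0.003  0.005 -1.   ]
t: 8.1
ee_pos: [0.5575, -0.0023, 0.1495]
orientation: [-2.716, 1.568, 0.001]
contact_force: [-2.3, -0.1, 3.1]
finger_gap: 0.0126
jaw 30.00 turned 48.10 deg mom [ 0.247  0.933 -0.119] F [-2.32 -0.07  3.1 ] p [ 0.5575 -0.0023  0.1495] tilt [ 0.002  0.006 -1.   ]
```

```bash
python3 -m inch '[[0,0,-0.02,0,0,1.5]]'>/dev/null;python3 st.py;python3 -m inch '[[0,0,-0.02,0,0,1.5]]'>/dev/null;python3 st.py;python3 -m inch '[[0,0,-0.02,0,0,1.5]]'>/dev/null;python3 st.py;python3 -m inch '[[0,0,-0.02,0,0,1.5]]' >/dev/null;python3 st.py
```

```text
jaw 31.63 turned 49.73 deg mom [ 0.26   0.935 -0.107] F [-2.64  0.41  4.72] p [ 0.5574 -0.0023  0.1492] tilt [ 0.002  0.006 -1.   ]
jaw 33.27 turned 51.37 deg mom [ 0.269  0.932 -0.07 ] F [-2.96  0.45  2.36] p [ 0.5574 -0.0023  0.1489] tilt [ 0.002  0.006 -1.   ]
jaw 34.90 turned 53.00 deg mom [ 0.317  0.919 -0.14 ] F [-3.21  0.36  2.54] p [ 0.5574 -0.0023  0.1487] tilt [ 0.002  0.006 -1.   ]
jaw 36.54 turned 54.64 deg mom [ 0.291  0.92  -0.099] F [-2.83 -1.14  2.9 ] p [ 0.5574 -0.0023  0.1485] tilt [ 0.001  0.006 -1.   ]
```

```bash
python3 -m inch '[[0,0,0,0,0,1.5]]'>/dev/null;python3 st.py;python3 -m inch '[[0,0,0,0,0,1.5]]'>/dev/null;python3 st.py;python3 -m inch '[[0,0,0,0,0,1.5]]'>/dev/null;python3 st.py
```

```text
jaw 38.18 turned 56.28 deg mom [ 0.251  0.901 -0.133] F [-2.51  1.62  3.69] p [ 0.5574 -0.0023  0.1484] tilt [ 0.001  0.006 -1.   ]
jaw 39.81 turned 57.91 deg mom [ 0.274  0.923 -0.083] F [-2.55  1.77  3.42] p [ 0.5573 -0.0023  0.1484] tilt [ 0.001  0.006 -1.   ]
jaw 41.45 turned 59.55 deg mom [ 0.242  0.922 -0.111] F [-2.36  0.67  4.49] p [ 0.5573 -0.0024  0.1484] tilt [ 0.001  0.006 -1.   ]
```

```bash
python3 -m inch '[[0,0,0,0,0,1.5]]'>/dev/null;python3 st.py;python3 -m inch '[[0,0,0,0,0,1.5]]'>/dev/null;python3 st.py
```

```text
jaw 43.09 turned 61.19 deg mom [ 0.268  0.934 -0.101] F [-3.02  1.26  4.7 ] p [ 0.5574 -0.0024  0.1484] tilt [ 0.001  0.006 -1.   ]
jaw 44.72 turned 62.82 deg mom [ 0.258  0.947 -0.1  ] F [-2.58 -0.3   2.25] p [ 0.5574 -0.0024  0.1485] tilt [ 0.     0.006 -1.   ]
```

```bash
python3 -m inch '[[0,0,0,0,0,1.5]]'>/dev/null;python3 st.py;python3 -m inch '[[0,0,0,0,0,1.5]]'>/dev/null;python3 st.py
```

```text
jaw 46.35 turned 64.45 deg mom [ 0.268  0.905 -0.086] F [-2.77  0.86  2.99] p [ 0.5573 -0.0024  0.1485] tilt [ 0.     0.006 -1.   ]
jaw 48.00 turned 66.10 deg mom [ 0.249  0.909 -0.104] F [-2.58  1.19  3.93] p [ 0.5573 -0.0023  0.1485] tilt [ 0.     0.006 -1.   ]
```

```bash
python3 -m inch '[[0,0,0,0,0,1.5]]'>/dev/null;python3 st.py;python3 -m inch '[[0,0,0,0,0,1.5]]'>/dev/null;python3 st.py
```

```text
jaw 49.63 turned 67.73 deg mom [ 0.209  0.88  -0.162] F [-2.55  1.02  3.19] p [ 0.5573 -0.0024  0.1485] tilt [-0.     0.006 -1.   ]
jaw 51.26 turned 69.36 deg mom [ 0.263  0.984 -0.226] F [-2.41  0.44  3.64] p [ 0.5573 -0.0024  0.1485] tilt [-0.     0.006 -1.   ]
```

The stop is starting to bear, with the moment going from -0.10 to -0.23. One more small step.

```bash
python3 -m inch '[[0,0,0,0,0,0.8]]'>/dev/null;python3 st.py
```

```text
jaw 52.16 turned 70.26 deg mom [ 0.233  0.891 -0.268] F [-2.24  0.47  3.41] p [ 0.5573 -0.0024  0.1485] tilt [-0.     0.006 -1.   ]
```

```bash
python3 -m inch '[[0,0,0,0,0,0.8]]'>/dev/null;python3 st.py
```

```text
jaw 53.01 turned 71.11 deg mom [ 0.218  0.936 -0.28 ] F [-2.47  1.55  3.44] p [ 0.5573 -0.0024  0.1485] tilt [-0.     0.006 -1.   ]
```

```bash
python3 -m inch '[[0,0,0,0,0,0.8]]'>/dev/null;python3 st.py; python3 -m inch '[[0,0,0,0,0,0.1]]'>/dev/null;python3 st.py
```

```text
jaw 53.87 turned 71.97 deg mom [ 0.187  0.897 -0.38 ] F [-2.67 -0.05  3.06] p [ 0.5573 -0.0024  0.1484] tilt [-0.     0.006 -1.   ]
jaw 54.00 turned 72.10 deg mom [ 0.274  0.889 -0.307] F [-2.24  0.25  3.35] p [ 0.5573 -0.0024  0.1485] tilt [-0.     0.006 -1.   ]
```

```bash
python3 -m inch '[[0,0,0,0,0,0.3]]'>/dev/null;python3 st.py; python3 -m inch '[[0,0,0,0,0,0.1],[0,0,0,0,0,0.1]]'>/dev/null;python3 st.py; python3 -m inch '[[0,0,0,0,0,0.1],[0,0,0,0,0,0.1]]'>/dev/null;python3 st.py; python3 -m inch '[[0,0,0,0,0,0.05],[0,0,0,0,0,0.05]]'>/dev/null;python3 st.py
```

```text
jaw 54.30 turned 72.40 deg mom [ 0.184  0.924 -0.386] F [-2.76 -0.24  4.31] p [ 0.5573 -0.0024  0.1485] tilt [-0.001  0.006 -1.   ]
jaw 54.51 turned 72.61 deg mom [ 0.254  0.892 -0.36 ] F [-2.46 -0.19  4.18] p [ 0.5573 -0.0024  0.1485] tilt [-0.001  0.006 -1.   ]
jaw 54.72 turned 72.82 deg mom [ 0.261  0.847 -0.35 ] F [-3.25 -0.08  3.01] p [ 0.5573 -0.0024  0.1485] tilt [-0.001  0.006 -1.   ]
jaw 54.82 turned 72.92 deg mom [ 0.209  0.956 -0.386] F [-3.11 -0.31  4.24] p [ 0.5573 -0.0024  0.1485] tilt [-0.001  0.006 -1.   ]
```

The stop was held for about 0.8 s at 0.25 to 0.28 N m above free turning. I back off slightly, open a little and rise.

```bash
python3 -m inch '[[0,0,0,0,0,-1.5],[0,0,0,0,0,-1.2]]';python3 st.py; python3 -m inch '[[0,0,0,0,0,0],[0,0,0.2,0,0,0],[0,0,1,0,0,0],[0,0,1.5,0,0,0]]' 145;python3 -m inch '[[0,0,2.5,0,0,0],[0,0,2.5,0,0,0],[0,0,2,0,0,0],[0,0,0,0,0,0],[0,0,0,0,0,0]]';python3 st.py
python3 - <<'E'
from h import *
for n in("wrist","side","scene"):
    p,d=bot.snapshot(n)
    if n=="side":p=cv2.resize(p[120:360,220:460],None,fx=2.5,fy=2.5)
    if n=="scene":p=cv2.resize(p[150:320,200:440],None,fx=3,fy=3)
    cv2.imwrite(f"pics/{n}7.png",p)
E
```

```text
t: 10.7
ee_pos: [0.5573, -0.0024, 0.1485]
orientation: [-2.965, 1.021, 0.003]
contact_force: [-2.2, 0.2, 3.0]
finger_gap: 0.0126
jaw 51.98 turned 70.08 deg mom [ 0.3    0.962 -0.023] F [-2.16  0.22  3.01] p [ 0.5573 -0.0024  0.1485] tilt [-0.     0.006 -1.   ]
t: 11.1
ee_pos: [0.5572, -0.0025, 0.1746]
orientation: [-2.966, 1.023, 0.006]
contact_force: [0.3, 0.1, 0.4]
finger_gap: 0.0367
t: 11.6
ee_pos: [0.5584, -0.0027, 0.2523]
orientation: [-2.965, 1.02, -0.002]
contact_force: [-0.7, -0.0, -0.9]
finger_gap: 0.037
jaw 52.05 turned 70.15 deg mom [ 0.06   0.074 -0.015] F [-0.68 -0.   -0.9 ] p [ 0.5584 -0.0027  0.2523] tilt [ 0.003  0.005 -1.   ]
```

View pics/wrist7.png

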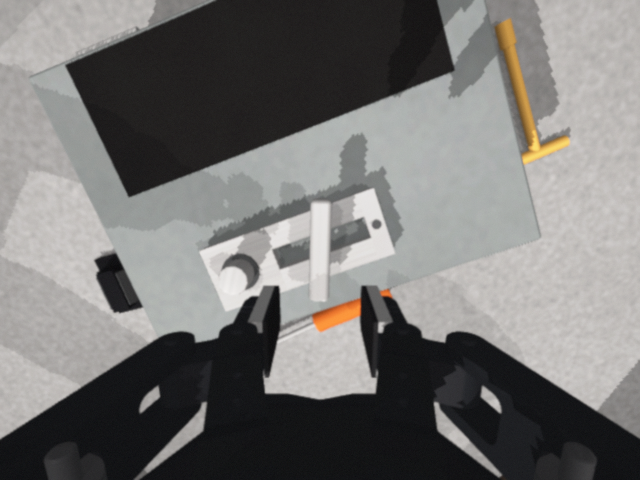

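View pics/side7.png

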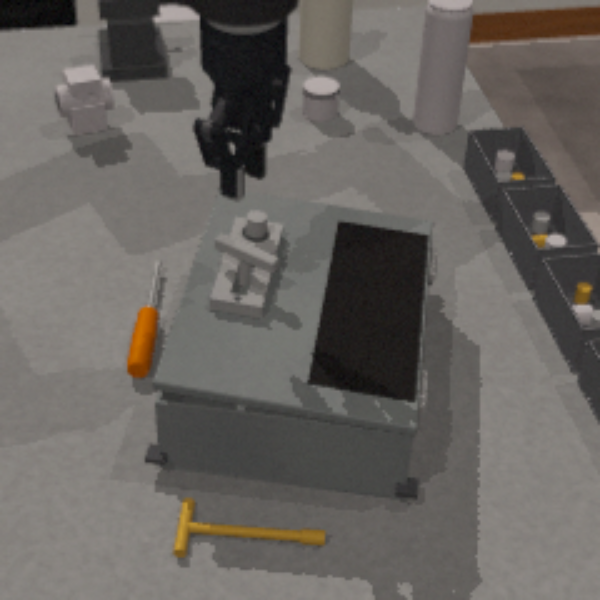

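View pics/scene7.png

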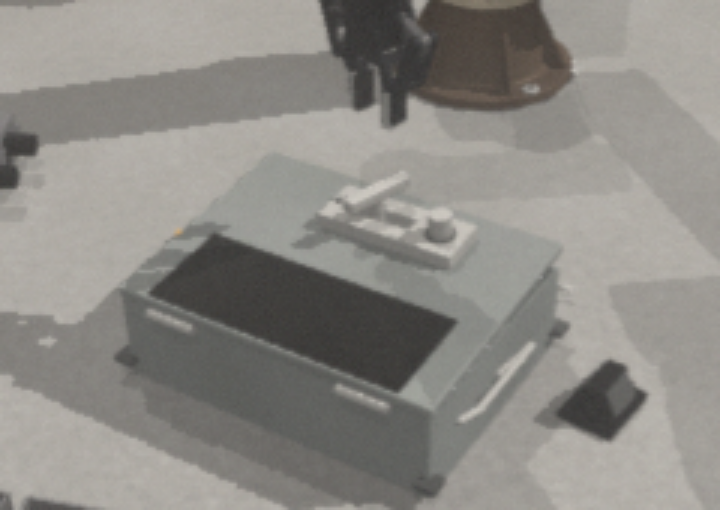

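The bar stands turned across the plate, the lid's front edge shows a crack, and the bystanders are in place. I'll check the lid opening numerically before handing in.

```bash
python3 - <<'E'
from h import *
c=bot.camera_params("wrist");p,d=bot.snapshot("wrist")
def P(u,v):
    z=np.median(d[v-2:v+3,u-2:u+3]);o,r=rays("wrist",[(u,v)],c);return o+r[0]*z
h=lambda X:(X[:2]-[.5567,-.0025])@[np.cos(np.radians(-18.1)),np.sin(np.radians(-18.1))]-.065
L=[P(*q) for q in[(500,235),(450,230),(420,150),(300,190),(180,215),(480,100),(150,100)]]
x=[h(X) for X in L];z=[X[2] for X in L];print(np.round(x,3),np.round(z,4),"slope",np.polyfit(x,z,1))
b=[(320,203),(319,300)];q=onplane("wrist",b,.159,c);e=q[0]-q[1];print("bar len",np.linalg.norm(e),"ang",np.degrees(np.arctan2(e[1],e[0])),[P(320,v)[2].round(4) for v in(220,250,280)])
E
```

```text
[-0.105 -0.089 -0.024 -0.021 -0.007 -0.005  0.076] [0.1187 0.1172 0.1129 0.1126 0.1115 0.1115 0.1069] slope [-0.06533603  0.11139613]
bar len 0.06730915049939688 ang -38.545043554841946 [np.float64(0.1591), np.float64(0.1602), np.float64(0.1616)]
```

```bash
python3 -c "
from cell import bot
print(bot.read_state()['contact_force']);print(bot.job_done())"
```

```text
[ 0.56082958 -0.12067233 -0.00962618]
the job is handed in; nothing more can be done
None
```

The case is unlatched and the job is handed in at about 12 s. The handle is out and turned, and the lid has sprung up a crack.

- **Button:** I pushed it in small steps until the T-handle popped out. The highest force reading was about 9 N in total, against the 15 N limit.
- **Stop:** I gripped the bar and turned it until the stop began to bear at about 68°. I held it for about 0.8 s at roughly 0.25–0.28 N m above free turning, which is inside the 0.2–0.35 N m range. Then I backed off slightly, opened the jaws part way and rose clear.

**Last checks before handing in:**
- **Handle:** it is turned about 1.21 rad. The bar top is at about z = 0.160 m, which fits the handle fully out on the raised lid.
- **Lid:** its slope measured about 0.065 rad, against the 0.05 rad required and 0.07 rad nominal.
- **Robot:** the contact force reads zero within noise, with the gripper about 10 cm above where it held the bar.
- **Bystanders:** in the final pictures the screwdriver, jet wrench, reed block and carburetor look unmoved, by eye only. The airbox shows only at the picture's edge, and the arm never went near it.

No check failed. The only disagreement was early on: the two camera views of the button top differed by about 4 mm, so I found its actual height by touch.

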